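# Fetch the edge-wax tin from behind the dye bottles

### The job

The green-lidded tin of edge wax is stuck behind the row of dye bottles in the wooden caddy: first clear all three bottles out of the way, standing them together in the steel tray, then take out the green tin and set it down with its whole base on the round cork mat, and finally put each bottle back where it stood in the caddy. Keep the bottles upright the whole time, and leave the black-lidded tin and the beeswax where they are.

Things in the scene. Friction and masses are not known exactly. Their poses are not given: they have to be found in the camera images.
- dye_red: red leather-dye bottle: white round plastic bottle, red label band and red cap, upright in the front row of the caddy at the start (the three places are shuffled). Body 44 mm diameter, straight from the base to 86 mm; shoulder and neck; cap 28 mm diameter from 98 to 122 mm (total height 122 mm). 0.1 to 0.2 kg. Origin: centre of the underside, z up.
- dye_yellow: yellow leather-dye bottle: white round plastic bottle, yellow label band and yellow cap, upright in the front row of the caddy at the start (the three places are shuffled). Body 44 mm diameter, straight from the base to 86 mm; shoulder and neck; cap 28 mm diameter from 98 to 122 mm (total height 122 mm). 0.1 to 0.2 kg. Origin: centre of the underside, z up.
- dye_blue: blue leather-dye bottle: white round plastic bottle, blue label band and blue cap, upright in the front row of the caddy at the start (the three places are shuffled). Body 44 mm diameter, straight from the base to 86 mm; shoulder and neck; cap 28 mm diameter from 98 to 122 mm (total height 122 mm). 0.1 to 0.2 kg. Origin: centre of the underside, z up.
- wax_tin: the wanted tin: low round aluminium tin of edge wax with a green lid, 56 mm diameter, 32 mm high, about 0.09 kg, standing in the middle of the caddy's back row, close behind the middle bottle. Origin: centre of the underside, z up.
- black_tin: smaller round aluminium tin with a black lid, 48 mm diameter, 30 mm high, loose, at one end of the caddy's back row (stays there). Origin: centre of the underside.
- beeswax: cake of honey-yellow beeswax, round, 48 mm diameter, 26 mm high, loose, at the other end of the caddy's back row (stays there). Origin: centre of the underside.
- caddy: fixed open wooden caddy, floor 6 mm thick. Own frame: origin on the bench, x to the back board, z up. Front lip x -85 to -77 mm, 24 mm high; back board inner face x +90, 60 mm high; side walls inner faces y +-122, 40 mm high. Bottles stand at about x -32, y -64, 0, +64 mm; green tin about x +24, y 0; the other two about x +26, y +-88.
- tray: fixed empty stainless-steel tray on the bench to one side (left or right), the side area for the bottles: 180 mm (x) by 150 mm (y) outside, floor 3 mm thick, rim 3 mm thick and 18 mm high. Origin: centre of the underside, on the bench; x along the 180 mm side, z up.
- cork_mat: fixed round cork mat lying on the bench on the other side from the tray, 84 mm diameter, 6 mm thick. Origin: centre of the underside, on the bench.

How it is judged:
By the outcome, as a careful person would: the job done as asked, in the order asked, and still so for the second after the job is handed in, with the robot touching nothing.
It also fails if it takes over 141 s, if anything falls off the work surface, if the arm or the gripper's body presses on something with over 40 N, if the wrist force passes 120 N, or if a joint passes its speed limit or range.

### The arm

A 6-joint arm with a two-finger parallel gripper is mounted at the origin on the work surface. World frame = base frame: x ahead of the robot, y to its left, z up, the work surface at z = 0. Lengths are in mm, angles in degrees, forces in N, time in s.
With the tool pointing down it reaches from about 300 to 850 mm from the base axis. Payload 4.2 kg.
Tool frame: the origin (TCP) lies on the mounting face of the last link; the fingertips stand 191 mm ahead of it and the grasp point (between the pads) lies 172 mm ahead of it; z points along the fingers, y is the direction in which the jaws open and shut (so a half turn about z gives the same grasp; the last joint's range is limited). The gripper opens to 91 mm and grips with 3 to 60 N. Pads are 32 mm wide; open, the fingers measure 118 mm over their backs; the gripper's body (76 mm by 178 mm) begins 60 mm behind the grasp point.
Start: joints at [-76.604, 18.312, 89.639, -0, 72.044, -1.146], TCP at [144.372, -556.579, 404.776] pointing down, gripper open.
Joint ranges: [-177.97, 177.97], [-48.28, 115.42], [12.27, 149.76], [-77.06, 257.06], [2.81, 150.46], [-146.56, 146.56]. Speed limits (degrees/s): [147.25, 147.25, 180, 180, 180, 180].

### API

Orientations are given as [roll, pitch, yaw] about the fixed x, y, z axes, in that order (R = Rz(yaw) Ry(pitch) Rx(roll)).
In Python, from workcell import env gives the robot as it stands.
- The arm moves only by the shell command python3 -m handwheel 'ROWS' [FORCE]. ROWS is JSON, a list of rows, each an object with "gripper": the opening in per cent of the stroke, from 0 (shut) to 100 (fully open); "travel": the shift along the tool's x, y, z in m, a list of three; "twist": the turn about the tool's z in rad. In form: [{"gripper": gripper, "travel": [x, y, z], "twist": twist}, ...]. A call has 1 to 5 rows; each row shifts and turns the commanded pose from where the row before left it, along the tool's axes as they then stand; what a row does not reach is not made up. A row lasts 1/12 s, in which the tool goes at most 41.7 mm and 7.16 degrees, less where a joint would pass 70% of its speed; a pose out of reach is approached as far as the arm can. A call with a gripper value outside its range is refused whole. The fingers move at their own pace and stop on an object; FORCE is the grip in N (left out, the last holds). Time passes only in rows, so rows that do not move let the fingers close. It gives the time, the measured TCP pose, the force and the opening at its end, in the units of the state.
- env.state(): the state, without advancing time (a new reading comes with each control period).
- env.grab_frame(name): name is "scene" or "top"; returns a dict with "frame" (420x560x3 uint8, red, green, blue), "intrinsics" (3x3 intrinsics, pixels), "k1" (the pictures are not rectified: a ray, as slopes to the right and down, at radius r is drawn at 1 + k1 r^2 times it, then the intrinsics apply), "extrinsics" (4x4, takes a point from camera to world coordinates). Camera axes: x right, y down, z forward; pixel columns grow to the right and rows downward; lengths in mm; the calibration is good to about 2 mm. A picture is of the moment at which its call begins. There is no depth.
- env.job_done(): hands the job in, once; it reports no verdict.
Trained networks look in the newest picture that a camera, given by its name, has taken for a name from the list of things; names that differ only in an ending like _2 or _b are one class to them, and where a whole thing is asked for, a point or a joint stands for the part that bears it (a point fixed in the world has none). Each returns a list of dicts, best first, with "confidence" (0 to 1); they miss things now and then, are a little off and sometimes report something else, mostly with a low value. They report only what shows in the picture. A call takes as long as a camera call.
- env.trace(camera, thing): "pixels" (420x560 bool, what is visible of it) and "uv" ([column, row] in pixels, amid what is visible of it).
- env.pinpoint(camera, thing): "uv" ([column, row] in pixels: a listed point, or the origin of a listed thing).
The state is a dict: "time_s": time; "qpos": joint angles; "qvel": joint speeds; "effort": joint torques, N m; "ee_pos": TCP position; "ee_rot": TCP orientation; "force": force on the tool from outside, world axes, zero at the start; "torque": the same for the moment, N m; "gripper_width": finger opening in mm.
Only numpy, scipy, OpenCV 4.12 (cv2) and the standard library are available. Lean on these libraries where they do the work, as an engineer would, in place of code of your own. Each camera call takes 0.05 s, during which the arm holds its last target. There are 200 camera calls.

## Working session

There is one attempt and no reset: what is moved stays moved. The work goes in short steps, Python scripts to look and compute and a shell command to move; the robot and the scene stay as the last step left them, time stands still between calls to the robot, and variables do not carry over. Pictures are saved under pics/ and viewed, about 12 in all and at most 16, crops included, and the job is handed in when it is done.

```bash
mkdir -p pics; ls
cat > h.py <<'E'
import numpy as np, cv2
from workcell import env
def save(cam,name,crop=None,scale=1):
    f=env.grab_frame(cam); im=cv2.cvtColor(f["frame"],cv2.COLOR_RGB2BGR)
    if crop: im=im[crop[1]:crop[3],crop[0]:crop[2]]
    cv2.imwrite(f"pics/{name}.png",cv2.resize(im,None,fx=scale,fy=scale,interpolation=cv2.INTER_CUBIC)); return f
def ray(f,uv):
    K=np.array(f["intrinsics"],float); k=f["k1"]
    d=cv2.undistortPoints(np.array([[uv]],float),K,np.array([k,0,0,0,0.]))[0,0]
    T=np.array(f["extrinsics"],float); r=T[:3,:3]@np.array([d[0],d[1],1]); return T[:3,3],r
def at(f,uv,z):
    o,r=ray(f,uv); return o+r*(z-o[2])/r[2]
def proj(f,P):
    T=np.linalg.inv(np.array(f["extrinsics"],float)); R=T[:3,:3]
    return cv2.projectPoints(np.array(P,float).reshape(-1,1,3),cv2.Rodrigues(R)[0],T[:3,3],np.array(f["intrinsics"],float),np.array([f["k1"],0,0,0,0.]))[0].reshape(-1,2)
E
python3 - <<'E'
from h import *
np.set_printoptions(precision=1,suppress=True)
H=dict(dye_red=0,dye_yellow=0,dye_blue=0,wax_tin=6,black_tin=6,beeswax=6,caddy=0,tray=0,cork_mat=0)
for cam in("scene","top"):
    f=save(cam,cam+"0"); print(cam,f["extrinsics"],f["intrinsics"],f["k1"])
    for t in H:
        p=env.pinpoint(cam,t)
        z=6 if t not in("caddy","tray","cork_mat") else 0
        for q in p[:2]: print(t,round(q["confidence"],2),np.array(q["uv"]),at(f,q["uv"],z))
        for q in env.trace(cam,t)[:1]: print("   trace",round(q["confidence"],2),np.array(q["uv"]),q["pixels"].sum())
print(env.state())
E
```

```text
pics
scene [[   0.4    0.8   -0.5  995.9]
 [   0.9   -0.3    0.2 -185.6]
 [   0.    -0.6   -0.8  724.2]
 [   0.     0.     0.     1. ]] [[398.8   0.  283.2]
 [  0.  398.8 208. ]
 [  0.    0.    1. ]] -0.07058553224101786
dye_red 0.73 [294.3 213.3] [583.4  23.3   6. ]
dye_red 0.67 [144.  210.3] [ 453.7 -273.7    6. ]
   trace 0.66 [298.9 200.3] 853
dye_yellow 0.57 [269.6 230.3] [602.5 -41.2   6. ]
   trace 0.56 [269.  212.8] 847
dye_blue 0.8 [246.8 238.7] [603.3 -91.9   6. ]
   trace 0.58 [242.3 226.3] 895
wax_tin 0.61 [281.6 245.1] [644.1 -31.5   6. ]
   trace 0.65 [282.9 244.1] 723
black_tin 0.75 [321.5 229.8] [642.5  59.5   6. ]
   trace 0.57 [322.5 227.1] 504
beeswax 0.65 [247.6 269.8] [ 669.3 -114.2    6. ]
   trace 0.92 [246.3 266.6] 503
caddy 0.8 [278.9 239.6] [627.2 -30.4   0. ]
caddy 0.24 [241.8 241.3] [ 601.8 -102.7    0. ]
   trace 0.8 [282.2 261.9] 7092
tray 0.78 [145.1 212.3] [ 455.2 -273.3    0. ]
cork_mat 0.9 [370.2 142.5] [461.  281.5   0. ]
cork_mat 0.3 [247.6 270.1] [ 667.2 -113.8    0. ]
   trace 0.69 [368.8 143.6] 733
top [[  -0.    -1.     0.1  438.7]
 [  -1.     
[... 573 characters left out ...]
eeswax 0.65 [325.3 176.5] [ 663.4 -121.2    6. ]
   trace 0.78 [325.6 172.5] 317
caddy 0.82 [289.2 193.8] [622.4 -33.7   0. ]
   trace 0.59 [280.6 186. ] 6998
tray 0.68 [387.6 261.7] [ 457.4 -266.3    0. ]
   trace 0.71 [388.5 262. ] 5169
cork_mat 0.67 [155.1 263. ] [458.2 285.4   0. ]
   trace 0.66 [153.  264.2] 1021
{'time_s': 1.9, 'qpos': array([-76.6,  18.3,  89.6,  -0. ,  72. ,  -1.1]), 'qvel': array([ 0.1, -0.1, -0. ,  0.1,  0.1, -0. ]), 'effort': array([  0. , -41.2, -23.2,   0.1,   0. ,   0. ]), 'ee_pos': array([ 144.4, -556.6,  404.8]), 'ee_rot': array([180. ,   0. ,  14.5]), 'force': array([ 0.5, -0. , -1. ]), 'torque': array([-0. ,  0. ,  0.1]), 'gripper_width': 91.26422579521733}
```

View pics/scene0.png

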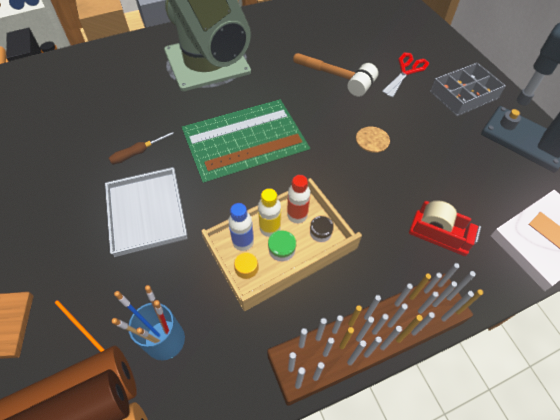

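View pics/top0.png

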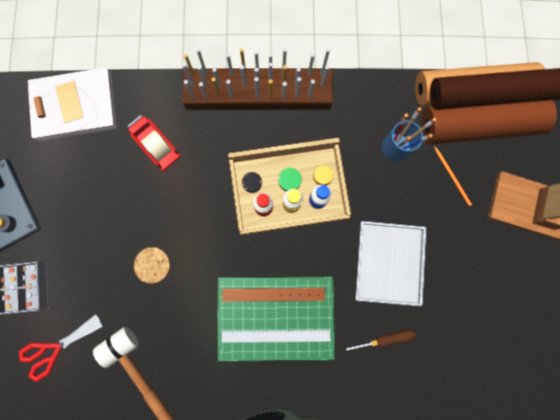

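```bash
cat > fit.py <<'E'
from h import *
from scipy.optimize import minimize
a=np.linspace(0,2*np.pi,40)
def ring(r,z): return np.c_[r*np.cos(a),r*np.sin(a),0*a+z]
def box(x0,x1,y0,y1,z0,z1): return np.array([[x,y,z] for x in(x0,x1) for y in(y0,y1) for z in(z0,z1)],float)
bot=[np.r_[ring(22,0),ring(22,86)],np.r_[ring(22,86),ring(14,98)],np.r_[ring(14,98),ring(14,122)]]
cyl=lambda d,h:[np.r_[ring(d/2,0),ring(d/2,h)]]
M=dict(dye_red=bot,dye_yellow=bot,dye_blue=bot,wax_tin=cyl(56,32),black_tin=cyl(48,30),beeswax=cyl(48,26),cork_mat=cyl(84,6),
 caddy=[box(-85,-77,-130,130,0,24),box(90,98,-130,130,0,60),box(-85,98,-130,-122,0,40),box(-85,98,122,130,0,40),box(-85,98,-130,130,0,6)],
 tray=[box(-90,90,-75,75,0,18)])
def render(f,thing,x,y,z,yaw,S=4):
    c,s=np.cos(yaw),np.sin(yaw); m=np.zeros((420*S,560*S),np.uint8)
    for P in M[thing]:
        Q=P@np.array([[c,s,0],[-s,c,0],[0,0,1]])+[x,y,z]
        cv2.fillConvexPoly(m,cv2.convexHull(np.round((proj(f,Q)+.5)*S-.5).astype(np.int32)),1)
    return m
def fit(f,thing,mask,x,y,z,yaw=None,S=4):
    mk=cv2.resize(mask.astype(np.uint8),None,fx=S,fy=S,interpolation=cv2.INTER_NEAREST)
    def cost(p):
        r=render(f,thing,p[0],p[1],z,np.radians(p[2]) if yaw is not None else 0,S)
        return -(r&mk).sum()/(r|mk).sum()
    p0=[x,y]+([yaw] if yaw is not None else [])
    sim=np.array([p0]+[np.array(p0)+8*np.eye(len(p0))[i] for i in range(len(p0))])
    o=minimize(cost,p0,method="Nelder-Mead",options=dict(initial_simplex=sim,xatol=.1,fatol=1e-5,maxiter=150))
    return o.x,-o.fun
def look(things,cams=("scene","top")):
    """things: {name:(x,y,z,yaw or None)}"""
    for cam in cams:
        f=env.grab_frame(cam)
        for t,(x,y,z,yaw) in things.items():
            L=env.trace(cam,t)
            if not L: print(cam,t,"not found"); continue
            for q in L[:2]:
                if q["confidence"]<.45: continue
                p,i=fit(f,t,q["pixels"],x,y,z,yaw); print(cam,t,"conf %.2f"%q["confidence"],np.round(p,1),"iou %.2f"%i)
E
python3 - <<'E'
from fit import *
look(dict(dye_red=(593,32,6,None),dye_yellow=(598,-36,6,None),dye_blue=(603,-98,6,None),wax_tin=(650,-25,6,None),black_tin=(647,61,6,None),beeswax=(665,-117,6,None),cork_mat=(459,283,0,None),caddy=(624,-32,0,-5),tray=(456,-270,0,0)))
E
```

```text
scene dye_red conf 0.90 [614.  79.] iou -0.00
scene dye_yellow conf 0.95 [619.  11.] iou -0.00
scene dye_blue conf 0.81 [624. -51.] iou -0.00
scene wax_tin conf 0.90 [671.  22.] iou -0.00
scene wax_tin conf 0.52 [650. -25.] iou -0.00
scene black_tin conf 0.75 [668. 108.] iou -0.00
scene beeswax conf 0.92 [ 730. -106.] iou -0.00
scene cork_mat conf 0.79 [524. 215.] iou -0.00
scene caddy conf 0.89 [ 761.2  213.  -314.9] iou -0.00
scene tray conf 0.55 [ 669.3 -323.3  121.8] iou -0.00
top dye_red conf 0.62 [614.  79.] iou -0.00
top dye_yellow conf 0.58 [619.  11.] iou -0.00
top dye_blue conf 0.85 [624. -51.] iou -0.00
top wax_tin conf 0.76 [610.   9.] iou -0.00
top black_tin conf 0.58 [668. 108.] iou -0.00
top black_tin conf 0.47 [647.  61.] iou -0.00
top beeswax conf 0.79 [712. -96.] iou -0.00
top cork_mat conf 0.80 [506. 223.] iou -0.00
top cork_mat conf 0.67 [459. 283.] iou -0.00
top caddy conf 0.74 [ 880.1  116.2 -137.6] iou -0.00
top tray conf 0.74 [ 573.3 -536.7  189.3] iou -0.00fit.py:21: RuntimeWarning: overflow encountered in scalar negative
  return -(r&mk).sum()/(r|mk).sum()
```

Unsigned overflow bug in the cost; fixing.

```bash
sed -i 's/return -(r&mk).sum()\/(r|mk).sum()/return -float((r\&mk).sum())\/float((r|mk).sum())/' fit.py
python3 - <<'E'
from fit import *
look(dict(dye_red=(593,32,6,None),dye_yellow=(598,-36,6,None),dye_blue=(603,-98,6,None),wax_tin=(650,-25,6,None),black_tin=(647,61,6,None),beeswax=(665,-117,6,None),cork_mat=(459,283,0,None),caddy=(624,-32,0,-5),tray=(456,-270,0,0)))
E
```

```text
scene dye_red conf 0.60 [588.6  28.1] iou 0.93
scene dye_yellow conf 0.67 [597.  -38.5] iou 0.91
scene dye_blue conf 0.85 [605.9 -99.9] iou 0.92
scene wax_tin conf 0.76 [652.2 -34.7] iou 0.94
scene wax_tin conf 0.52 [650. -25.] iou 0.00
scene black_tin conf 0.67 [645.8  56.1] iou 0.92
scene beeswax conf 0.79 [ 664.2 -114.5] iou 0.89
scene cork_mat conf 0.69 [454.6 290.9] iou 0.95
scene caddy conf 0.65 [629.  -34.1   8. ] iou 0.64
scene tray conf 0.98 [ 453.8 -272.5   -5.7] iou 0.98
scene tray conf 0.64 [ 456. -270.    0.] iou 0.00
top dye_red conf 0.66 [589.   26.8] iou 0.95
top dye_yellow conf 0.65 [596.3 -37.9] iou 0.90
top dye_blue conf 0.62 [ 605.9 -100.2] iou 0.79
top wax_tin conf 0.95 [653.7 -35.4] iou 0.90
top black_tin conf 0.74 [646.7  55.9] iou 0.94
top beeswax conf 0.77 [ 661.8 -112. ] iou 0.83
top cork_mat conf 0.59 [453.1 292.5] iou 0.94
top caddy conf 0.86 [628.6 -32.9   8.1] iou 0.72
top tray conf 0.63 [ 454.7 -270.8   -5.2] iou 0.97
```

Both views agree within 2 mm: bottles red (589,27), yellow (597,-38), blue (606,-100), tin (653,-35), mat (454,292), tray (454,-272) with yaw -5.5°, caddy yaw 8°. With tool yaw 98° the tool axes line up with the caddy, so I'll work in that frame.

```bash
cat > w.py <<'E'
# remaining tool-frame shifts to a grasp-point target (world x,y), tool down
import sys,numpy as np
from workcell import env
s=env.state(); yaw=np.radians(s["ee_rot"][2]); p=s["ee_pos"]
print("t %.1f"%s["time_s"],"pos",np.round(p,1),"rot",np.round(s["ee_rot"],2),"w %.1f"%s["gripper_width"],"F",np.round(s["force"],1))
for a in sys.argv[1:]:
    d=np.array(eval(a))-p[:2]; tx=[np.cos(yaw),np.sin(yaw)]; ty=[np.sin(yaw),-np.cos(yaw)]
    print(a,"-> tool x %.1f y %.1f mm"%(d@tx,d@ty))
E
R='{"gripper":75,"travel":[0,0,0],"twist":-0.1214}'
python3 -m handwheel '[{"gripper":75,"travel":[0,0,0],"twist":-0.1214},{"gripper":75,"travel":[0,0,0],"twist":-0.1214},{"gripper":75,"travel":[0,0,0],"twist":-0.1214},{"gripper":75,"travel":[0,0,0],"twist":-0.1214}]' 20
python3 -m handwheel '[{"gripper":75,"travel":[0,0,0],"twist":-0.1214},{"gripper":75,"travel":[0,0,0],"twist":-0.1214},{"gripper":75,"travel":[0,0,0],"twist":-0.1214},{"gripper":75,"travel":[0,0,0],"twist":-0.1214}]'
python3 -m handwheel '[{"gripper":75,"travel":[0,0,0],"twist":-0.1214},{"gripper":75,"travel":[0,0,0],"twist":-0.1214},{"gripper":75,"travel":[0,0,0],"twist":-0.1214},{"gripper":75,"travel":[0,0,0],"twist":-0.1214},{"gripper":75,"travel":[0,0,0],"twist":0}]'
python3 w.py 606,-100
```

```text
time_s: 4.23
ee_pos: [144.4, -556.6, 404.8]
ee_rot: [180.0, 0.0, 42.7]
force: [-0.2, 1.3, -0.3]
gripper_width: 69.1
time_s: 4.57
ee_pos: [144.4, -556.6, 404.8]
ee_rot: [180.0, 0.0, 70.5]
force: [0.2, 0.7, 0.2]
gripper_width: 68.2
time_s: 4.98
ee_pos: [144.4, -556.6, 404.8]
ee_rot: [-180.0, 0.0, 98.1]
force: [0.3, -0.9, -0.1]
gripper_width: 68.9
t 5.0 pos [ 144.4 -556.6  404.8] rot [-1.800e+02  1.000e-02  9.812e+01] w 68.9 F [ 0.3 -0.9 -0.1]
606,-100 -> tool x 386.8 y 521.5 mm
```

```bash
for i in 1 2 3 4; do python3 -m handwheel '[{"gripper":75,"travel":[0.0193,0.026,0],"twist":0},{"gripper":75,"travel":[0.0193,0.026,0],"twist":0},{"gripper":75,"travel":[0.0193,0.026,0],"twist":0},{"gripper":75,"travel":[0.0193,0.026,0],"twist":0},{"gripper":75,"travel":[0.0193,0.026,0],"twist":0}]' >/dev/null; done
python3 -m handwheel '[{"gripper":75,"travel":[0,0,0],"twist":0},{"gripper":75,"travel":[0,0,0],"twist":0}]'
python3 w.py 606,-100
```

```text
time_s: 6.82
ee_pos: [606.3, -100.7, 404.2]
ee_rot: [-180.0, 0.0, 98.0]
force: [-0.0, -0.1, 0.2]
gripper_width: 68.3
t 6.8 pos [ 606.3 -100.7  404.2] rot [-1.7995e+02  1.0000e-02  9.8020e+01] w 68.3 F [-0.  -0.1  0.2]
606,-100 -> tool x 0.7 y -0.2 mm
```

```bash
python3 -m handwheel '[{"gripper":75,"travel":[0,0,0.03],"twist":0},{"gripper":75,"travel":[0,0,0.03],"twist":0},{"gripper":75,"travel":[0,0,0.03],"twist":0},{"gripper":75,"travel":[0,0,0.03],"twist":0},{"gripper":75,"travel":[0,0,0.03],"twist":0}]' >/dev/null
python3 -m handwheel '[{"gripper":75,"travel":[0.0005,0,0.006],"twist":0},{"gripper":75,"travel":[0,0,0],"twist":0}]'
python3 -m handwheel '[{"gripper":0,"travel":[0,0,0],"twist":0},{"gripper":0,"travel":[0,0,0],"twist":0},{"gripper":0,"travel":[0,0,0],"twist":0},{"gripper":0,"travel":[0,0,0],"twist":0},{"gripper":0,"travel":[0,0,0],"twist":0}]' 25
python3 -m handwheel '[{"gripper":0,"travel":[0,0,0],"twist":0},{"gripper":0,"travel":[0,0,0],"twist":0}]'
python3 - <<'E'
from h import *
save("scene","g1",(180,130,380,300),3)
E
```

```text
time_s: 7.4
ee_pos: [604.1, -102.1, 246.9]
ee_rot: [-179.7, -0.1, 97.9]
force: [-0.2, -0.4, 0.2]
gripper_width: 68.4
time_s: 7.82
ee_pos: [605.9, -101.5, 250.4]
ee_rot: [179.8, 0.1, 98.0]
force: [-0.4, -0.8, 3.8]
gripper_width: 43.6
time_s: 7.98
ee_pos: [605.9, -101.5, 250.4]
ee_rot: [179.8, 0.1, 98.0]
force: [0.3, -0.7, 6.2]
gripper_width: 43.2
```

View pics/g1.png

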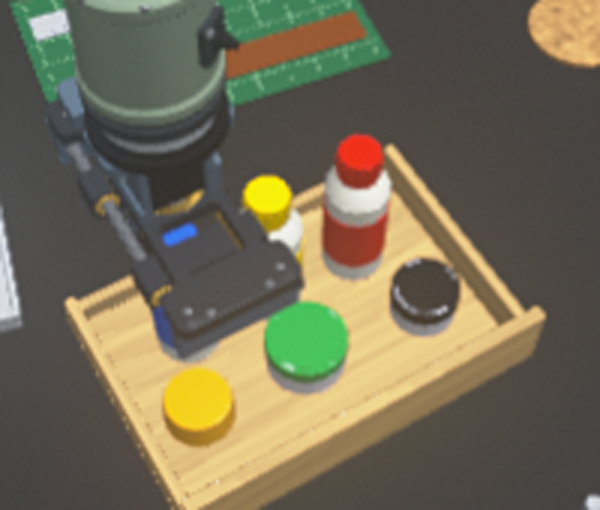

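```bash
python3 -m handwheel '[{"gripper":0,"travel":[0,0,-0.01],"twist":0},{"gripper":0,"travel":[0,0,-0.02],"twist":0},{"gripper":0,"travel":[0,0,-0.025],"twist":0},{"gripper":0,"travel":[0,0,-0.015],"twist":0},{"gripper":0,"travel":[0,0,0],"twist":0}]'
python3 -m handwheel '[{"gripper":0,"travel":[-0.01,-0.007,0],"twist":0},{"gripper":0,"travel":[-0.02,-0.015,0],"twist":0},{"gripper":0,"travel":[-0.02,-0.015,0],"twist":0},{"gripper":0,"travel":[-0.025,-0.02,0],"twist":0},{"gripper":0,"travel":[-0.025,-0.02,0],"twist":0}]'
python3 -m handwheel '[{"gripper":0,"travel":[-0.025,-0.02,0],"twist":0},{"gripper":0,"travel":[-0.025,-0.02,0],"twist":0},{"gripper":0,"travel":[-0.02,-0.015,0],"twist":0},{"gripper":0,"travel":[-0.02,-0.011,0],"twist":0},{"gripper":0,"travel":[0,0,0],"twist":0}]'
python3 -m handwheel '[{"gripper":0,"travel":[0,0,0],"twist":0},{"gripper":0,"travel":[0,0,0],"twist":0}]'
python3 w.py 490.6,-310.2
python3 - <<'E'
from h import *
save("scene","g2",(80,100,280,270),3)
E
```

```text
time_s: 8.45
ee_pos: [606.2, -101.5, 322.8]
ee_rot: [179.6, 0.1, 98.0]
force: [0.3, -0.1, -1.2]
gripper_width: 43.8
time_s: 8.87
ee_pos: [541.5, -212.2, 316.8]
ee_rot: [-179.8, -0.1, 98.1]
force: [1.5, -0.6, -2.2]
gripper_width: 43.8
time_s: 9.28
ee_pos: [487.7, -312.9, 317.0]
ee_rot: [-179.8, -0.0, 97.8]
force: [1.1, -0.5, -1.6]
gripper_width: 43.4
time_s: 9.45
ee_pos: [489.7, -309.3, 317.5]
ee_rot: [-179.9, -0.1, 98.0]
force: [-0.3, -0.6, -0.3]
gripper_width: 43.7
t 9.4 pos [ 489.7 -309.3  317.5] rot [-1.7989e+02 -1.2000e-01  9.7970e+01] w 43.7 F [-0.3 -0.6 -0.3]
490.6,-310.2 -> tool x -1.0 y 0.7 mm
```

View pics/g2.png

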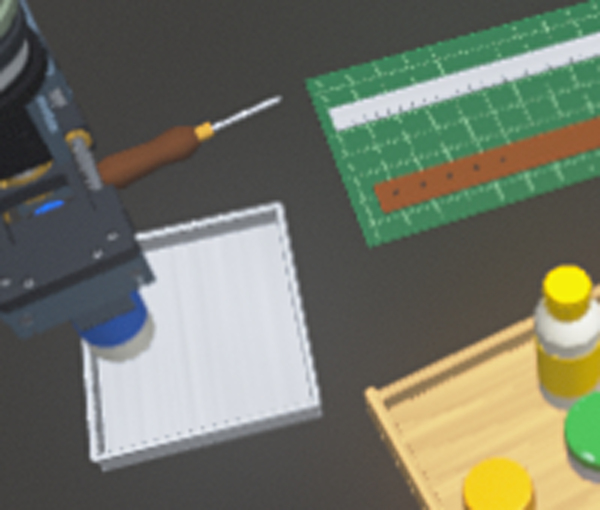

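```bash
python3 -m handwheel '[{"gripper":0,"travel":[-0.001,0.0007,0.02],"twist":0},{"gripper":0,"travel":[0,0,0.025],"twist":0},{"gripper":0,"travel":[0,0,0.015],"twist":0},{"gripper":0,"travel":[0,0,0.006],"twist":0},{"gripper":0,"travel":[0,0,0.002],"twist":0}]'
python3 -m handwheel '[{"gripper":0,"travel":[0,0,0.002],"twist":0},{"gripper":0,"travel":[0,0,0],"twist":0},{"gripper":0,"travel":[0,0,0],"twist":0}]'
python3 w.py 490.6,-310.2
```

```text
time_s: 9.92
ee_pos: [491.2, -309.3, 249.3]
ee_rot: [-179.9, -0.1, 98.1]
force: [-0.3, -0.0, -0.8]
gripper_width: 43.7
time_s: 10.17
ee_pos: [491.6, -310.4, 249.7]
ee_rot: [179.9, 0.1, 98.0]
force: [-0.4, -0.9, -1.5]
gripper_width: 43.4
t 10.2 pos [ 491.6 -310.4  249.7] rot [1.7991e+02 8.0000e-02 9.8030e+01] w 43.4 F [-0.4 -0.9 -1.5]
490.6,-310.2 -> tool x 0.3 y -0.9 mm
```

```bash
python3 -m handwheel '[{"gripper":0,"travel":[0,0,0.001],"twist":0},{"gripper":0,"travel":[0,0,0.001],"twist":0},{"gripper":0,"travel":[0,0,0],"twist":0},{"gripper":0,"travel":[0,0,0],"twist":0}]'
python3 -m handwheel '[{"gripper":0,"travel":[0,0,0.001],"twist":0},{"gripper":0,"travel":[0,0,0],"twist":0},{"gripper":0,"travel":[0,0,0],"twist":0}]'
```

```text
time_s: 10.5
ee_pos: [491.3, -310.5, 247.4]
ee_rot: [179.9, 0.1, 98.0]
force: [0.8, 1.1, 3.3]
gripper_width: 43.9
time_s: 10.75
ee_pos: [491.4, -310.5, 247.4]
ee_rot: [179.9, 0.1, 98.0]
force: [-0.5, 0.9, 9.3]
gripper_width: 43.5
```

```bash
python3 -m handwheel '[{"gripper":75,"travel":[0,0,0],"twist":0},{"gripper":75,"travel":[0,0,0],"twist":0},{"gripper":75,"travel":[0,0,0],"twist":0},{"gripper":75,"travel":[0,0,0],"twist":0},{"gripper":75,"travel":[0,0,0],"twist":0}]'
python3 -m handwheel '[{"gripper":75,"travel":[0,0,-0.015],"twist":0},{"gripper":75,"travel":[0,0,-0.035],"twist":0},{"gripper":75,"travel":[0,0,-0.04],"twist":0},{"gripper":75,"travel":[0,0,0],"twist":0}]'
python3 -m handwheel '[{"gripper":75,"travel":[0.0283,0.0158,0],"twist":0},{"gripper":75,"travel":[0.0283,0.0158,0],"twist":0},{"gripper":75,"travel":[0.0283,0.0158,0],"twist":0},{"gripper":75,"travel":[0.0283,0.0158,0],"twist":0}]' >/dev/null
python3 -m handwheel '[{"gripper":75,"travel":[0.0283,0.0158,0],"twist":0},{"gripper":75,"travel":[0.0283,0.0158,0],"twist":0},{"gripper":75,"travel":[0.0283,0.0158,0],"twist":0},{"gripper":75,"travel":[0.0283,0.0158,0],"twist":0},{"gripper":75,"travel":[0.0283,0.0158,0],"twist":0}]' >/dev/null
python3 -m handwheel '[{"gripper":75,"travel":[0,0,0],"twist":0},{"gripper":75,"travel":[0,0,0],"twist":0},{"gripper":75,"travel":[0,0,0],"twist":0}]'
python3 w.py 596.7,-38.2
python3 - <<'E'
from fit import *
look(dict(dye_blue=(492,-309,3,None)))
save("scene","g3",(80,100,360,310),2.5)
E
```

```text
time_s: 11.17
ee_pos: [491.1, -310.4, 245.4]
ee_rot: [-180.0, -0.0, 98.0]
force: [0.7, -0.5, -0.3]
gripper_width: 68.3
time_s: 11.5
ee_pos: [492.7, -311.4, 343.1]
ee_rot: [179.4, 0.5, 98.0]
force: [-0.0, -0.8, 0.3]
gripper_width: 68.6
time_s: 12.5
ee_pos: [596.3, -38.5, 335.4]
ee_rot: [-180.0, 0.0, 98.0]
force: [0.7, -0.7, 0.3]
gripper_width: 68.3
t 12.5 pos [596.3 -38.5 335.4] rot [-1.7995e+02  3.0000e-02  9.8040e+01] w 68.3 F [ 0.7 -0.7  0.3]
596.7,-38.2 -> tool x 0.3 y 0.5 mm
scene dye_blue conf 0.85 [ 491.5 -310.3] iou 0.94
top dye_blue conf 0.59 [ 490.7 -309.1] iou 0.94
```

View pics/g3.png

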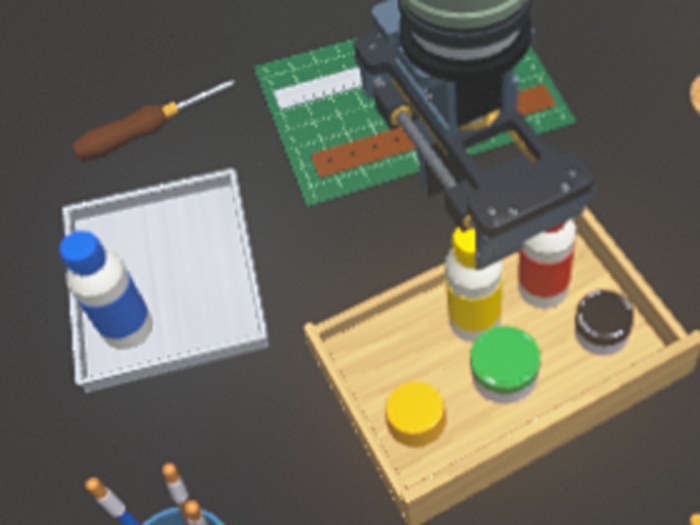

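Blue (cap at px ~(85,250) in the crop) stands upright in the tray where intended. Now yellow.

```bash
python3 -m handwheel '[{"gripper":75,"travel":[0.0003,0.0005,0.03],"twist":0},{"gripper":75,"travel":[0,0,0.035],"twist":0},{"gripper":75,"travel":[0,0,0.022],"twist":0},{"gripper":75,"travel":[0,0,0],"twist":0},{"gripper":75,"travel":[0,0,0],"twist":0}]'
python3 -m handwheel '[{"gripper":0,"travel":[0,0,0],"twist":0},{"gripper":0,"travel":[0,0,0],"twist":0},{"gripper":0,"travel":[0,0,0],"twist":0},{"gripper":0,"travel":[0,0,0],"twist":0},{"gripper":0,"travel":[0,0,0],"twist":0}]' >/dev/null
python3 -m handwheel '[{"gripper":0,"travel":[0,0,0],"twist":0},{"gripper":0,"travel":[0,0,0],"twist":0}]'
python3 -m handwheel '[{"gripper":0,"travel":[0,0,-0.01],"twist":0},{"gripper":0,"travel":[0,0,-0.02],"twist":0},{"gripper":0,"travel":[0,0,-0.025],"twist":0},{"gripper":0,"travel":[0,0,-0.015],"twist":0},{"gripper":0,"travel":[0,0,0],"twist":0}]' 
python3 -m handwheel '[{"gripper":0,"travel":[-0.012,-0.0125,0],"twist":0},{"gripper":0,"travel":[-0.02,-0.021,0],"twist":0},{"gripper":0,"travel":[-0.0245,-0.0258,0],"twist":0},{"gripper":0,"travel":[-0.0245,-0.0258,0],"twist":0},{"gripper":0,"travel":[-0.0245,-0.0258,0],"twist":0}]' >/dev/null
python3 -m handwheel '[{"gripper":0,"travel":[-0.0245,-0.0258,0],"twist":0},{"gripper":0,"travel":[-0.0245,-0.0258,0],"twist":0},{"gripper":0,"travel":[-0.0245,-0.0258,0],"twist":0},{"gripper":0,"travel":[-0.015,-0.0158,0],"twist":0},{"gripper":0,"travel":[-0.008,-0.0084,0],"twist":0}]' >/dev/null
python3 -m handwheel '[{"gripper":0,"travel":[0,0,0],"twist":0},{"gripper":0,"travel":[0,0,0],"twist":0},{"gripper":0,"travel":[0,0,0],"twist":0}]'
python3 w.py 414.4,-267.8
```

```text
time_s: 13.17
ee_pos: [596.7, -38.6, 248.2]
ee_rot: [-179.9, -0.0, 98.0]
force: [-0.4, -0.7, 0.3]
gripper_width: 68.6
time_s: 13.75
ee_pos: [597.2, -38.0, 250.1]
ee_rot: [179.9, 0.0, 98.0]
force: [-0.3, -0.2, 6.7]
gripper_width: 43.7
time_s: 14.17
ee_pos: [597.7, -38.0, 322.5]
ee_rot: [179.6, 0.1, 98.0]
force: [1.7, 0.1, -2.1]
gripper_width: 43.1
time_s: 15.25
ee_pos: [415.0, -267.0, 318.3]
ee_rot: [-180.0, -0.1, 98.0]
force: [-0.3, -0.5, -0.9]
gripper_width: 43.6
t 15.2 pos [ 415.  -267.   318.3] rot [-1.7999e+02 -5.0000e-02  9.8040e+01] w 43.6 F [-0.3 -0.5 -0.9]
414.4,-267.8 -> tool x -0.7 y -0.7 mm
```

```bash
python3 -m handwheel '[{"gripper":0,"travel":[-0.0007,-0.0007,0.02],"twist":0},{"gripper":0,"travel":[0,0,0.025],"twist":0},{"gripper":0,"travel":[0,0,0.015],"twist":0},{"gripper":0,"travel":[0,0,0.006],"twist":0},{"gripper":0,"travel":[0,0,0.003],"twist":0}]' >/dev/null
python3 -m handwheel '[{"gripper":0,"travel":[0,0,0.001],"twist":0},{"gripper":0,"travel":[0,0,0.001],"twist":0},{"gripper":0,"travel":[0,0,0.001],"twist":0},{"gripper":0,"travel":[0,0,0],"twist":0},{"gripper":0,"travel":[0,0,0],"twist":0}]'
```

```text
time_s: 16.08
ee_pos: [414.2, -268.5, 247.3]
ee_rot: [179.9, 0.1, 98.0]
force: [0.2, 0.4, -1.3]
gripper_width: 43.3
```

```bash
python3 -m handwheel '[{"gripper":0,"travel":[0,0,0.001],"twist":0},{"gripper":0,"travel":[0,0,0],"twist":0},{"gripper":0,"travel":[0,0,0],"twist":0}]'
python3 -m handwheel '[{"gripper":75,"travel":[0,0,0],"twist":0},{"gripper":75,"travel":[0,0,0],"twist":0},{"gripper":75,"travel":[0,0,0],"twist":0},{"gripper":75,"travel":[0,0,0],"twist":0},{"gripper":75,"travel":[0,0,0],"twist":0}]'
python3 -m handwheel '[{"gripper":75,"travel":[0,0,-0.015],"twist":0},{"gripper":75,"travel":[0,0,-0.035],"twist":0},{"gripper":75,"travel":[0,0,-0.04],"twist":0},{"gripper":75,"travel":[0,0,0],"twist":0}]'
for i in 1 2; do python3 -m handwheel '[{"gripper":75,"travel":[0.0268,0.0214,0],"twist":0},{"gripper":75,"travel":[0.0268,0.0214,0],"twist":0},{"gripper":75,"travel":[0.0268,0.0214,0],"twist":0},{"gripper":75,"travel":[0.0268,0.0214,0],"twist":0},{"gripper":75,"travel":[0.0268,0.0214,0],"twist":0}]' >/dev/null; done
python3 -m handwheel '[{"gripper":75,"travel":[0,0,0],"twist":0},{"gripper":75,"travel":[0,0,0],"twist":0},{"gripper":75,"travel":[0,0,0],"twist":0}]'
python3 w.py 588.8,27.4
python3 - <<'E'
from fit import *
look(dict(dye_yellow=(414,-268,3,None)))
E
```

```text
time_s: 16.33
ee_pos: [414.1, -268.6, 247.1]
ee_rot: [179.9, 0.1, 98.0]
force: [-2.6, 0.6, 6.9]
gripper_width: 43.5
time_s: 16.75
ee_pos: [414.0, -268.4, 245.7]
ee_rot: [-180.0, 0.0, 98.0]
force: [0.6, -0.3, -0.7]
gripper_width: 68.0
time_s: 17.08
ee_pos: [415.8, -269.5, 342.4]
ee_rot: [179.4, 0.5, 98.0]
force: [2.4, 0.4, 0.9]
gripper_width: 68.7
time_s: 18.17
ee_pos: [588.3, 26.6, 335.2]
ee_rot: [-179.9, 0.0, 98.0]
force: [-0.7, -0.7, -0.9]
gripper_width: 68.5
t 18.2 pos [588.3  26.6 335.2] rot [-1.7992e+02  3.0000e-02  9.8040e+01] w 68.5 F [-0.7 -0.7 -0.9]
588.8,27.4 -> tool x 0.7 y 0.7 mm
scene dye_yellow conf 0.57 [ 415.1 -269.6] iou 0.96
top dye_yellow conf 0.74 [ 412.2 -268.9] iou 0.94
```

```bash
python3 -m handwheel '[{"gripper":75,"travel":[0.0007,0.0007,0.03],"twist":0},{"gripper":75,"travel":[0,0,0.035],"twist":0},{"gripper":75,"travel":[0,0,0.022],"twist":0},{"gripper":75,"travel":[0,0,0],"twist":0},{"gripper":75,"travel":[0,0,0],"twist":0}]'
python3 -m handwheel '[{"gripper":0,"travel":[0,0,0],"twist":0},{"gripper":0,"travel":[0,0,0],"twist":0},{"gripper":0,"travel":[0,0,0],"twist":0},{"gripper":0,"travel":[0,0,0],"twist":0},{"gripper":0,"travel":[0,0,0],"twist":0}]' >/dev/null
python3 -m handwheel '[{"gripper":0,"travel":[0,0,0],"twist":0},{"gripper":0,"travel":[0,0,0],"twist":0}]'
python3 -m handwheel '[{"gripper":0,"travel":[0,0,-0.01],"twist":0},{"gripper":0,"travel":[0,0,-0.02],"twist":0},{"gripper":0,"travel":[0,0,-0.025],"twist":0},{"gripper":0,"travel":[0,0,-0.015],"twist":0},{"gripper":0,"travel":[0,0,0],"twist":0}]' 
python3 -m handwheel '[{"gripper":0,"travel":[-0.015,-0.0076,0],"twist":0},{"gripper":0,"travel":[-0.025,-0.0127,0],"twist":0},{"gripper":0,"travel":[-0.0307,-0.0155,0],"twist":0},{"gripper":0,"travel":[-0.0307,-0.0155,0],"twist":0},{"gripper":0,"travel":[-0.0307,-0.0155,0],"twist":0}]' >/dev/null
python3 -m handwheel '[{"gripper":0,"travel":[-0.0307,-0.0155,0],"twist":0},{"gripper":0,"travel":[-0.0307,-0.0155,0],"twist":0},{"gripper":0,"travel":[-0.0307,-0.0155,0],"twist":0},{"gripper":0,"travel":[-0.0187,-0.0095,0],"twist":0},{"gripper":0,"travel":[-0.0098,-0.005,0],"twist":0}]' >/dev/null
python3 -m handwheel '[{"gripper":0,"travel":[0,0,0],"twist":0},{"gripper":0,"travel":[0,0,0],"twist":0},{"gripper":0,"travel":[0,0,0],"twist":0}]'
python3 w.py 497.4,-240.6
```

```text
time_s: 18.78
ee_pos: [588.9, 26.9, 248.3]
ee_rot: [-179.9, -0.0, 97.9]
force: [-0.2, -0.3, 0.7]
gripper_width: 68.5
time_s: 19.37
ee_pos: [589.5, 27.6, 250.0]
ee_rot: [179.9, 0.0, 98.0]
force: [-1.1, -0.6, 5.4]
gripper_width: 43.8
time_s: 19.78
ee_pos: [590.1, 27.7, 322.6]
ee_rot: [179.6, 0.0, 98.0]
force: [0.5, -0.5, -0.6]
gripper_width: 43.4
time_s: 20.87
ee_pos: [498.2, -239.3, 318.4]
ee_rot: [-180.0, -0.1, 98.1]
force: [-0.3, 1.5, -2.3]
gripper_width: 43.7
t 20.9 pos [ 498.2 -239.3  318.4] rot [-1.7998e+02 -6.0000e-02  9.8060e+01] w 43.7 F [-0.3  1.5 -2.3]
497.4,-240.6 -> tool x -1.1 y -1.0 mm
```

```bash
python3 -m handwheel '[{"gripper":0,"travel":[-0.001,-0.001,0.02],"twist":0},{"gripper":0,"travel":[0,0,0.025],"twist":0},{"gripper":0,"travel":[0,0,0.015],"twist":0},{"gripper":0,"travel":[0,0,0.006],"twist":0},{"gripper":0,"travel":[0,0,0.003],"twist":0}]' >/dev/null
python3 -m handwheel '[{"gripper":0,"travel":[0,0,0.001],"twist":0},{"gripper":0,"travel":[0,0,0.001],"twist":0},{"gripper":0,"travel":[0,0,0.001],"twist":0},{"gripper":0,"travel":[0,0,0],"twist":0},{"gripper":0,"travel":[0,0,0],"twist":0}]'
python3 -m handwheel '[{"gripper":0,"travel":[0,0,0.001],"twist":0},{"gripper":0,"travel":[0,0,0],"twist":0},{"gripper":0,"travel":[0,0,0],"twist":0}]'
```

```text
time_s: 21.7
ee_pos: [497.2, -241.6, 247.4]
ee_rot: [179.9, 0.0, 98.0]
force: [0.4, 0.3, -1.1]
gripper_width: 43.7
time_s: 21.95
ee_pos: [497.1, -241.8, 247.0]
ee_rot: [179.9, 0.1, 98.0]
force: [-0.7, 0.0, 4.9]
gripper_width: 43.5
```

```bash
python3 -m handwheel '[{"gripper":80,"travel":[0,0,0],"twist":0},{"gripper":80,"travel":[0,0,0],"twist":0},{"gripper":80,"travel":[0,0,0],"twist":0},{"gripper":80,"travel":[0,0,0],"twist":0},{"gripper":80,"travel":[0,0,0],"twist":0}]'
python3 -m handwheel '[{"gripper":80,"travel":[0,0,-0.015],"twist":0},{"gripper":80,"travel":[0,0,-0.035],"twist":0},{"gripper":80,"travel":[0,0,-0.04],"twist":0},{"gripper":80,"travel":[0,0,0],"twist":0}]' >/dev/null
for i in 1 2; do python3 -m handwheel '[{"gripper":80,"travel":[0.0229,0.0229,0],"twist":0},{"gripper":80,"travel":[0.0229,0.0229,0],"twist":0},{"gripper":80,"travel":[0.0229,0.0229,0],"twist":0},{"gripper":80,"travel":[0.0229,0.0229,0],"twist":0}]' >/dev/null; done
python3 -m handwheel '[{"gripper":80,"travel":[0,0,0],"twist":0},{"gripper":80,"travel":[0,0,0],"twist":0},{"gripper":80,"travel":[0,0,0],"twist":0}]'
python3 w.py 653,-35
python3 - <<'E'
from fit import *
look(dict(dye_red=(497,-241,3,None),wax_tin=(653,-35,6,None)),("scene",))
save("scene","g4",(80,100,360,310),2.5)
E
```

```text
time_s: 22.37
ee_pos: [497.0, -241.6, 245.7]
ee_rot: [-180.0, 0.0, 98.0]
force: [0.2, 0.6, 0.4]
gripper_width: 72.4
time_s: 23.62
ee_pos: [652.6, -34.9, 335.2]
ee_rot: [-179.9, 0.0, 98.0]
force: [-1.0, 0.1, 0.8]
gripper_width: 73.4
t 23.6 pos [652.6 -34.9 335.2] rot [-1.7992e+02  3.0000e-02  9.8030e+01] w 73.4 F [-1.   0.1  0.8]
653,-35 -> tool x -0.2 y 0.4 mm
scene dye_red conf 0.95 [ 495.8 -243. ] iou 0.92
scene wax_tin conf 0.79 [650.2 -33.3] iou 0.88
```

View pics/g4.png

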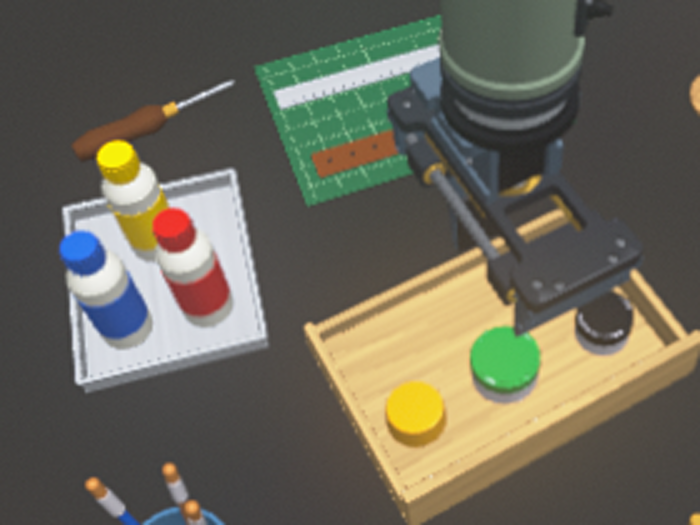

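All three bottles (caps at crop px (118,160), (80,250), (174,230)) stand upright in the tray; the tin is unmoved and clear. Taking the tin.

```bash
python3 -m handwheel '[{"gripper":80,"travel":[-0.0002,0.0004,0.035],"twist":0},{"gripper":80,"travel":[0,0,0.035],"twist":0},{"gripper":80,"travel":[0,0,0.035],"twist":0},{"gripper":80,"travel":[0,0,0.02],"twist":0},{"gripper":80,"travel":[0,0,0.005],"twist":0}]' > /dev/null
python3 -m handwheel '[{"gripper":80,"travel":[0,0,0],"twist":0},{"gripper":80,"travel":[0,0,0],"twist":0}]'
python3 -m handwheel '[{"gripper":0,"travel":[0,0,0],"twist":0},{"gripper":0,"travel":[0,0,0],"twist":0},{"gripper":0,"travel":[0,0,0],"twist":0},{"gripper":0,"travel":[0,0,0],"twist":0},{"gripper":0,"travel":[0,0,0],"twist":0}]' 25
python3 -m handwheel '[{"gripper":0,"travel":[0,0,0],"twist":0},{"gripper":0,"travel":[0,0,0],"twist":0}]'
```

```text
time_s: 24.4
ee_pos: [653.8, -35.3, 207.0]
ee_rot: [179.9, 0.0, 98.0]
force: [-0.3, -0.7, 0.1]
gripper_width: 73.4
time_s: 24.82
ee_pos: [653.7, -34.8, 207.3]
ee_rot: [179.9, 0.0, 98.0]
force: [-0.9, -0.3, 5.7]
gripper_width: 54.1
time_s: 24.98
ee_pos: [653.7, -34.9, 207.3]
ee_rot: [179.9, 0.0, 98.0]
force: [-1.9, 0.2, 5.9]
gripper_width: 54.4
```

```bash
python3 -m handwheel '[{"gripper":0,"travel":[0,0,-0.01],"twist":0},{"gripper":0,"travel":[0,0,-0.02],"twist":0},{"gripper":0,"travel":[0,0,-0.025],"twist":0},{"gripper":0,"travel":[0,0,-0.015],"twist":0},{"gripper":0,"travel":[0,0,0],"twist":0}]' 
python3 -m handwheel '[{"gripper":0,"travel":[0.0176,-0.0076,0],"twist":0},{"gripper":0,"travel":[0.0281,-0.0122,0],"twist":0},{"gripper":0,"travel":[0.0325,-0.0141,0],"twist":0},{"gripper":0,"travel":[0.0325,-0.0141,0],"twist":0}]' >/dev/null
python3 -m handwheel '[{"gripper":0,"travel":[0.0325,-0.0141,0],"twist":0},{"gripper":0,"travel":[0.0325,-0.0141,0],"twist":0},{"gripper":0,"travel":[0.0325,-0.0141,0],"twist":0},{"gripper":0,"travel":[0.0325,-0.0141,0],"twist":0}]' >/dev/null
python3 -m handwheel '[{"gripper":0,"travel":[0.0325,-0.0141,0],"twist":0},{"gripper":0,"travel":[0.0325,-0.0141,0],"twist":0},{"gripper":0,"travel":[0.0281,-0.0122,0],"twist":0},{"gripper":0,"travel":[0.0175,-0.0076,0],"twist":0}]' >/dev/null
python3 -m handwheel '[{"gripper":0,"travel":[0,0,0],"twist":0},{"gripper":0,"travel":[0,0,0],"twist":0},{"gripper":0,"travel":[0,0,0],"twist":0}]'
python3 w.py 453.9,291.7
python3 - <<'E'
from h import *
save("scene","g5",(260,40,500,240),3)
E
```

```text
time_s: 25.4
ee_pos: [654.3, -34.8, 280.0]
ee_rot: [179.6, 0.1, 98.0]
force: [1.1, -0.2, 0.1]
gripper_width: 54.2
time_s: 26.65
ee_pos: [453.5, 291.4, 275.2]
ee_rot: [-180.0, 0.1, 98.0]
force: [-0.3, -0.2, -0.4]
gripper_width: 54.4
t 26.6 pos [453.5 291.4 275.2] rot [-1.7996e+02  6.0000e-02  9.8020e+01] w 54.4 F [-0.3 -0.2 -0.4]
453.9,291.7 -> tool x 0.3 y 0.4 mm
```

View pics/g5.png

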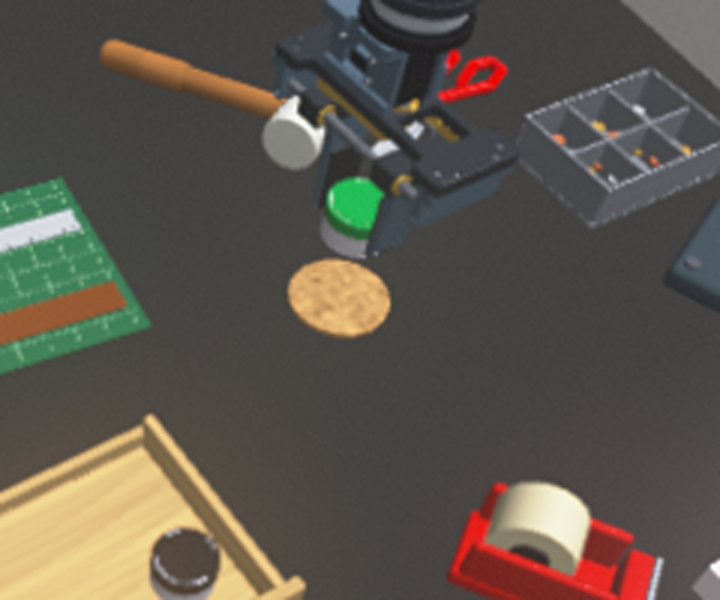

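```bash
python3 -m handwheel '[{"gripper":0,"travel":[0.0003,0.0004,0.02],"twist":0},{"gripper":0,"travel":[0,0,0.025],"twist":0},{"gripper":0,"travel":[0,0,0.012],"twist":0},{"gripper":0,"travel":[0,0,0.006],"twist":0},{"gripper":0,"travel":[0,0,0.003],"twist":0}]' >/dev/null
python3 -m handwheel '[{"gripper":0,"travel":[0,0,0],"twist":0},{"gripper":0,"travel":[0,0,0.001],"twist":0},{"gripper":0,"travel":[0,0,0],"twist":0},{"gripper":0,"travel":[0,0,0],"twist":0}]'
python3 -m handwheel '[{"gripper":0,"travel":[0,0,0.001],"twist":0},{"gripper":0,"travel":[0,0,0],"twist":0},{"gripper":0,"travel":[0,0,0],"twist":0}]'
```

```text
time_s: 27.45
ee_pos: [454.1, 292.3, 209.5]
ee_rot: [179.9, -0.0, 98.0]
force: [-0.2, 0.4, -0.6]
gripper_width: 54.3
time_s: 27.7
ee_pos: [453.8, 292.3, 207.9]
ee_rot: [180.0, -0.0, 98.0]
force: [0.0, -0.3, 0.1]
gripper_width: 54.6
```

```bash
python3 -m handwheel '[{"gripper":0,"travel":[0,0,0.001],"twist":0},{"gripper":0,"travel":[0,0,0],"twist":0},{"gripper":0,"travel":[0,0,0],"twist":0}]'
python3 -m handwheel '[{"gripper":80,"travel":[0,0,0],"twist":0},{"gripper":80,"travel":[0,0,0],"twist":0},{"gripper":80,"travel":[0,0,0],"twist":0},{"gripper":80,"travel":[0,0,0],"twist":0},{"gripper":80,"travel":[0,0,0],"twist":0}]'
python3 -m handwheel '[{"gripper":80,"travel":[0,0,-0.015],"twist":0},{"gripper":80,"travel":[0,0,-0.035],"twist":0},{"gripper":80,"travel":[0,0,-0.04],"twist":0},{"gripper":80,"travel":[0,0,-0.04],"twist":0},{"gripper":75,"travel":[0,0,0],"twist":0}]' >/dev/null
for i in 1 2 3 4; do python3 -m handwheel '[{"gripper":75,"travel":[-0.0334,-0.002,0],"twist":0},{"gripper":75,"travel":[-0.0334,-0.002,0],"twist":0},{"gripper":75,"travel":[-0.0334,-0.002,0],"twist":0},{"gripper":75,"travel":[-0.0334,-0.002,0],"twist":0}]' >/dev/null; done
python3 -m handwheel '[{"gripper":75,"travel":[0,0,0],"twist":0},{"gripper":75,"travel":[0,0,0],"twist":0},{"gripper":75,"travel":[0,0,0],"twist":0}]'
python3 w.py 497.1,-241.7
python3 - <<'E'
from fit import *
look(dict(wax_tin=(454,292,6,None)))
save("scene","g6",(80,60,480,340),2)
E
```

```text
time_s: 27.95
ee_pos: [453.8, 292.3, 207.3]
ee_rot: [180.0, -0.0, 98.0]
force: [-1.3, -0.7, 4.6]
gripper_width: 54.4
time_s: 28.37
ee_pos: [453.8, 292.2, 206.5]
ee_rot: [-180.0, 0.0, 98.0]
force: [0.5, -0.2, -0.4]
gripper_width: 73.0
time_s: 30.37
ee_pos: [496.3, -241.1, 336.3]
ee_rot: [-180.0, -0.1, 98.0]
force: [0.2, 0.2, -1.0]
gripper_width: 68.5
t 30.4 pos [ 496.3 -241.1  336.3] rot [-1.7995e+02 -6.0000e-02  9.7980e+01] w 68.5 F [ 0.2  0.2 -1. ]
497.1,-241.7 -> tool x -0.7 y 0.7 mm
scene wax_tin conf 0.78 [452.7 290.6] iou 0.94
top wax_tin conf 0.59 [452.6 294.1] iou 0.92
```

View pics/g6.png

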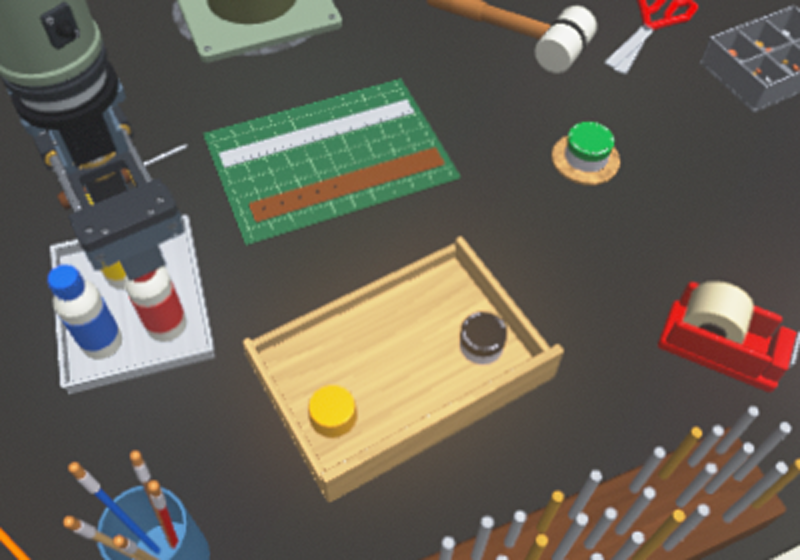

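Tin sits centred on the mat (offset ≤2 mm of 14 allowed). Now red back.

```bash
python3 -m handwheel '[{"gripper":75,"travel":[-0.0007,0.0007,0.03],"twist":0},{"gripper":75,"travel":[0,0,0.035],"twist":0},{"gripper":75,"travel":[0,0,0.023],"twist":0},{"gripper":75,"travel":[0,0,0],"twist":0},{"gripper":75,"travel":[0,0,0],"twist":0}]'
python3 -m handwheel '[{"gripper":0,"travel":[0,0,0],"twist":0},{"gripper":0,"travel":[0,0,0],"twist":0},{"gripper":0,"travel":[0,0,0],"twist":0},{"gripper":0,"travel":[0,0,0],"twist":0},{"gripper":0,"travel":[0,0,0],"twist":0}]' >/dev/null
python3 -m handwheel '[{"gripper":0,"travel":[0,0,0],"twist":0},{"gripper":0,"travel":[0,0,0],"twist":0}]'
python3 -m handwheel '[{"gripper":0,"travel":[0,0,-0.01],"twist":0},{"gripper":0,"travel":[0,0,-0.02],"twist":0},{"gripper":0,"travel":[0,0,-0.025],"twist":0},{"gripper":0,"travel":[0,0,-0.015],"twist":0},{"gripper":0,"travel":[0,0,0],"twist":0}]' 
python3 -m handwheel '[{"gripper":0,"travel":[0.015,0.0076,0],"twist":0},{"gripper":0,"travel":[0.025,0.0128,0],"twist":0},{"gripper":0,"travel":[0.0309,0.0157,0],"twist":0},{"gripper":0,"travel":[0.0309,0.0157,0],"twist":0},{"gripper":0,"travel":[0.0309,0.0157,0],"twist":0}]' >/dev/null
python3 -m handwheel '[{"gripper":0,"travel":[0.0309,0.0157,0],"twist":0},{"gripper":0,"travel":[0.0309,0.0157,0],"twist":0},{"gripper":0,"travel":[0.0309,0.0157,0],"twist":0},{"gripper":0,"travel":[0.0187,0.0095,0],"twist":0},{"gripper":0,"travel":[0.0099,0.005,0],"twist":0}]' >/dev/null
python3 -m handwheel '[{"gripper":0,"travel":[0,0,0],"twist":0},{"gripper":0,"travel":[0,0,0],"twist":0},{"gripper":0,"travel":[0,0,0],"twist":0},{"gripper":0,"travel":[0,0,0],"twist":0}]'
python3 w.py 589.5,27.6
```

```text
time_s: 31.03
ee_pos: [497.4, -241.4, 248.2]
ee_rot: [-179.9, -0.1, 98.1]
force: [-0.6, -0.1, 0.8]
gripper_width: 68.8
time_s: 31.62
ee_pos: [497.6, -242.2, 250.0]
ee_rot: [179.9, 0.1, 98.0]
force: [-0.2, 0.3, 6.9]
gripper_width: 43.3
time_s: 32.03
ee_pos: [498.1, -242.4, 322.5]
ee_rot: [179.7, 0.2, 98.0]
force: [0.5, -0.1, -1.0]
gripper_width: 43.5
time_s: 33.2
ee_pos: [589.4, 26.0, 318.6]
ee_rot: [-180.0, 0.0, 97.9]
force: [-0.0, 0.1, -1.8]
gripper_width: 43.5
t 33.2 pos [589.4  26.  318.6] rot [-1.7996e+02  2.0000e-02  9.7910e+01] w 43.5 F [-0.   0.1 -1.8]
589.5,27.6 -> tool x 1.5 y 0.3 mm
```

```bash
python3 -m handwheel '[{"gripper":0,"travel":[0.001,0,0.02],"twist":0},{"gripper":0,"travel":[0,0,0.025],"twist":0},{"gripper":0,"travel":[0,0,0.013],"twist":0},{"gripper":0,"travel":[0,0,0.005],"twist":0},{"gripper":0,"travel":[0,0,0.002],"twist":0}]' >/dev/null
python3 -m handwheel '[{"gripper":0,"travel":[0,0,0.001],"twist":0},{"gripper":0,"travel":[0,0,0.001],"twist":0},{"gripper":0,"travel":[0,0,0],"twist":0},{"gripper":0,"travel":[0,0,0],"twist":0},{"gripper":0,"travel":[0,0,0],"twist":0}]'
python3 w.py 589.5,27.6
```

```text
time_s: 34.03
ee_pos: [590.0, 28.3, 253.0]
ee_rot: [179.9, 0.0, 98.0]
force: [-1.3, -1.0, 6.4]
gripper_width: 43.4
t 34.0 pos [590.   28.3 253. ] rot [1.7988e+02 5.0000e-02 9.8020e+01] w 43.4 F [-1.3 -1.   6.4]
589.5,27.6 -> tool x -0.6 y -0.6 mm
```

```bash
python3 -m handwheel '[{"gripper":75,"travel":[0,0,0],"twist":0},{"gripper":75,"travel":[0,0,0],"twist":0},{"gripper":75,"travel":[0,0,0],"twist":0},{"gripper":75,"travel":[0,0,0],"twist":0},{"gripper":75,"travel":[0,0,0],"twist":0}]'
python3 -m handwheel '[{"gripper":75,"travel":[0,0,-0.015],"twist":0},{"gripper":75,"travel":[0,0,-0.035],"twist":0},{"gripper":75,"travel":[0,0,-0.038],"twist":0},{"gripper":75,"travel":[0,0,0],"twist":0}]' >/dev/null
for i in 1 2; do python3 -m handwheel '[{"gripper":75,"travel":[-0.0269,-0.0216,0],"twist":0},{"gripper":75,"travel":[-0.0269,-0.0216,0],"twist":0},{"gripper":75,"travel":[-0.0269,-0.0216,0],"twist":0},{"gripper":75,"travel":[-0.0269,-0.0216,0],"twist":0},{"gripper":75,"travel":[-0.0269,-0.0216,0],"twist":0}]' >/dev/null; done
python3 -m handwheel '[{"gripper":75,"travel":[0,0,0],"twist":0},{"gripper":75,"travel":[0,0,0],"twist":0},{"gripper":75,"travel":[0,0,0],"twist":0}]'
python3 w.py 414.1,-268.5
python3 - <<'E'
from fit import *
look(dict(dye_red=(589,28,6,None),dye_yellow=(414,-268,3,None)))
E
```

```text
time_s: 34.45
ee_pos: [589.7, 28.6, 251.5]
ee_rot: [-180.0, -0.0, 98.0]
force: [-0.5, 1.0, -0.4]
gripper_width: 68.1
time_s: 35.87
ee_pos: [413.4, -267.8, 339.6]
ee_rot: [180.0, -0.0, 98.0]
force: [-0.3, 0.3, 1.4]
gripper_width: 68.6
t 35.9 pos [ 413.4 -267.8  339.6] rot [ 1.7998e+02 -2.0000e-02  9.7970e+01] w 68.6 F [-0.3  0.3  1.4]
414.1,-268.5 -> tool x -0.8 y 0.6 mm
scene dye_red conf 0.63 [587.6  29. ] iou 0.91
scene dye_yellow conf 0.83 [ 415.5 -269.8] iou 0.79
top dye_red conf 0.78 [587.7  28.5] iou 0.91
top dye_yellow conf 0.83 [ 413.5 -267.7] iou 0.80
top dye_yellow conf 0.49 [ 414. -268.] iou 0.00
```

```bash
python3 -m handwheel '[{"gripper":75,"travel":[-0.0008,0.0006,0.03],"twist":0},{"gripper":75,"travel":[0,0,0.035],"twist":0},{"gripper":75,"travel":[0,0,0.026],"twist":0},{"gripper":75,"travel":[0,0,0],"twist":0},{"gripper":75,"travel":[0,0,0],"twist":0}]'
python3 -m handwheel '[{"gripper":0,"travel":[0,0,0],"twist":0},{"gripper":0,"travel":[0,0,0],"twist":0},{"gripper":0,"travel":[0,0,0],"twist":0},{"gripper":0,"travel":[0,0,0],"twist":0},{"gripper":0,"travel":[0,0,0],"twist":0}]' >/dev/null
python3 -m handwheel '[{"gripper":0,"travel":[0,0,0],"twist":0},{"gripper":0,"travel":[0,0,0],"twist":0}]'
python3 -m handwheel '[{"gripper":0,"travel":[0,0,-0.01],"twist":0},{"gripper":0,"travel":[0,0,-0.02],"twist":0},{"gripper":0,"travel":[0,0,-0.025],"twist":0},{"gripper":0,"travel":[0,0,-0.015],"twist":0},{"gripper":0,"travel":[0,0,0],"twist":0}]' 
python3 -m handwheel '[{"gripper":0,"travel":[0.012,0.0125,0],"twist":0},{"gripper":0,"travel":[0.02,0.021,0],"twist":0},{"gripper":0,"travel":[0.0246,0.0259,0],"twist":0},{"gripper":0,"travel":[0.0246,0.0259,0],"twist":0},{"gripper":0,"travel":[0.0246,0.0259,0],"twist":0}]' >/dev/null
python3 -m handwheel '[{"gripper":0,"travel":[0.0246,0.0259,0],"twist":0},{"gripper":0,"travel":[0.0246,0.0259,0],"twist":0},{"gripper":0,"travel":[0.0246,0.0259,0],"twist":0},{"gripper":0,"travel":[0.0152,0.0161,0],"twist":0},{"gripper":0,"travel":[0.008,0.0084,0],"twist":0}]' >/dev/null
python3 -m handwheel '[{"gripper":0,"travel":[0,0,0],"twist":0},{"gripper":0,"travel":[0,0,0],"twist":0},{"gripper":0,"travel":[0,0,0],"twist":0},{"gripper":0,"travel":[0,0,0],"twist":0}]'
python3 w.py 597.2,-38.0
```

```text
time_s: 36.58
ee_pos: [414.1, -268.3, 248.2]
ee_rot: [-179.9, -0.1, 98.1]
force: [0.4, -0.0, 0.8]
gripper_width: 68.3
time_s: 37.17
ee_pos: [414.3, -269.0, 249.9]
ee_rot: [179.9, 0.1, 98.0]
force: [-0.2, -0.4, 6.9]
gripper_width: 43.3
time_s: 37.58
ee_pos: [414.7, -269.2, 322.2]
ee_rot: [179.7, 0.3, 98.0]
force: [0.2, 0.4, -1.8]
gripper_width: 43.3
time_s: 38.75
ee_pos: [596.1, -39.5, 318.6]
ee_rot: [-179.9, 0.0, 97.9]
force: [-0.6, -0.4, -2.0]
gripper_width: 43.4
t 38.8 pos [596.1 -39.5 318.6] rot [-1.7993e+02  1.0000e-02  9.7920e+01] w 43.4 F [-0.6 -0.4 -2. ]
597.2,-38.0 -> tool x 1.3 y 1.3 mm
```

```bash
python3 -m handwheel '[{"gripper":0,"travel":[0.0008,0.0008,0.02],"twist":0},{"gripper":0,"travel":[0,0,0.025],"twist":0},{"gripper":0,"travel":[0,0,0.013],"twist":0},{"gripper":0,"travel":[0,0,0.005],"twist":0},{"gripper":0,"travel":[0,0,0.002],"twist":0}]' >/dev/null
python3 -m handwheel '[{"gripper":0,"travel":[0,0,0.001],"twist":0},{"gripper":0,"travel":[0,0,0.001],"twist":0},{"gripper":0,"travel":[0,0,0],"twist":0},{"gripper":0,"travel":[0,0,0],"twist":0},{"gripper":0,"travel":[0,0,0],"twist":0}]'
python3 w.py 597.2,-38
```

```text
time_s: 39.58
ee_pos: [598.0, -37.4, 253.0]
ee_rot: [179.9, 0.1, 98.0]
force: [-1.6, -1.3, 4.5]
gripper_width: 43.6
t 39.6 pos [598.  -37.4 253. ] rot [1.7987e+02 6.0000e-02 9.8020e+01] w 43.6 F [-1.6 -1.3  4.5]
597.2,-38 -> tool x -0.4 y -0.9 mm
```

```bash
python3 -m handwheel '[{"gripper":75,"travel":[0,0,0],"twist":0},{"gripper":75,"travel":[0,0,0],"twist":0},{"gripper":75,"travel":[0,0,0],"twist":0},{"gripper":75,"travel":[0,0,0],"twist":0},{"gripper":75,"travel":[0,0,0],"twist":0}]'
python3 -m handwheel '[{"gripper":75,"travel":[0,0,-0.015],"twist":0},{"gripper":75,"travel":[0,0,-0.035],"twist":0},{"gripper":75,"travel":[0,0,-0.038],"twist":0},{"gripper":75,"travel":[0,0,0],"twist":0}]' >/dev/null
for i in 1 2 3; do python3 -m handwheel '[{"gripper":75,"travel":[-0.0284,-0.016,0],"twist":0},{"gripper":75,"travel":[-0.0284,-0.016,0],"twist":0},{"gripper":75,"travel":[-0.0284,-0.016,0],"twist":0}]' >/dev/null; done
python3 -m handwheel '[{"gripper":75,"travel":[0,0,0],"twist":0},{"gripper":75,"travel":[0,0,0],"twist":0},{"gripper":75,"travel":[0,0,0],"twist":0},{"gripper":75,"travel":[0,0,0],"twist":0}]'
python3 w.py 491.3,-310.5
python3 - <<'E'
from fit import *
look(dict(dye_yellow=(597,-38,6,None),dye_blue=(491,-310,3,None)),("scene",))
E
```

```text
time_s: 40.0
ee_pos: [597.7, -37.2, 251.5]
ee_rot: [-180.0, -0.0, 98.0]
force: [1.3, 0.3, 0.2]
gripper_width: 68.0
time_s: 41.42
ee_pos: [491.1, -309.5, 339.6]
ee_rot: [180.0, -0.0, 98.1]
force: [-0.0, 0.4, -1.1]
gripper_width: 68.3
t 41.4 pos [ 491.1 -309.5  339.6] rot [ 1.800e+02 -3.000e-02  9.807e+01] w 68.3 F [-0.   0.4 -1.1]
491.3,-310.5 -> tool x -1.1 y 0.0 mm
scene dye_yellow conf 0.59 [599.7 -38.2] iou 0.91
scene dye_blue conf 0.79 [ 494.7 -309.9] iou 0.72
```

```bash
python3 -m handwheel '[{"gripper":75,"travel":[-0.0005,0,0.03],"twist":0},{"gripper":75,"travel":[0,0,0.035],"twist":0},{"gripper":75,"travel":[0,0,0.026],"twist":0},{"gripper":75,"travel":[0,0,0],"twist":0},{"gripper":75,"travel":[0,0,0],"twist":0}]'
python3 -m handwheel '[{"gripper":0,"travel":[0,0,0],"twist":0},{"gripper":0,"travel":[0,0,0],"twist":0},{"gripper":0,"travel":[0,0,0],"twist":0},{"gripper":0,"travel":[0,0,0],"twist":0},{"gripper":0,"travel":[0,0,0],"twist":0}]' >/dev/null
python3 -m handwheel '[{"gripper":0,"travel":[0,0,0],"twist":0},{"gripper":0,"travel":[0,0,0],"twist":0}]'
python3 -m handwheel '[{"gripper":0,"travel":[0,0,-0.01],"twist":0},{"gripper":0,"travel":[0,0,-0.02],"twist":0},{"gripper":0,"travel":[0,0,-0.025],"twist":0},{"gripper":0,"travel":[0,0,-0.015],"twist":0},{"gripper":0,"travel":[0,0,0],"twist":0}]' 
python3 -m handwheel '[{"gripper":0,"travel":[0.0115,0.0086,0],"twist":0},{"gripper":0,"travel":[0.019,0.0142,0],"twist":0},{"gripper":0,"travel":[0.0233,0.0174,0],"twist":0},{"gripper":0,"travel":[0.0233,0.0174,0],"twist":0},{"gripper":0,"travel":[0.0233,0.0174,0],"twist":0}]' >/dev/null
python3 -m handwheel '[{"gripper":0,"travel":[0.0233,0.0174,0],"twist":0},{"gripper":0,"travel":[0.0233,0.0174,0],"twist":0},{"gripper":0,"travel":[0.0233,0.0174,0],"twist":0},{"gripper":0,"travel":[0.0142,0.0107,0],"twist":0},{"gripper":0,"travel":[0.0075,0.0056,0],"twist":0}]' >/dev/null
python3 -m handwheel '[{"gripper":0,"travel":[0,0,0],"twist":0},{"gripper":0,"travel":[0,0,0],"twist":0},{"gripper":0,"travel":[0,0,0],"twist":0},{"gripper":0,"travel":[0,0,0],"twist":0}]'
python3 w.py 605.9,-101.5
```

```text
time_s: 41.98
ee_pos: [491.0, -310.3, 248.1]
ee_rot: [-179.9, -0.1, 98.1]
force: [0.6, -1.0, -0.0]
gripper_width: 68.4
time_s: 42.57
ee_pos: [491.2, -311.1, 250.2]
ee_rot: [179.9, 0.1, 98.0]
force: [0.7, 1.6, 5.5]
gripper_width: 43.3
time_s: 42.98
ee_pos: [491.5, -311.4, 322.6]
ee_rot: [179.7, 0.3, 98.0]
force: [-0.2, -0.1, -0.9]
gripper_width: 43.2
time_s: 44.15
ee_pos: [605.6, -101.8, 318.5]
ee_rot: [-180.0, 0.0, 97.9]
force: [-0.9, 0.3, -1.1]
gripper_width: 43.5
t 44.1 pos [ 605.6 -101.8  318.5] rot [-1.7995e+02  1.0000e-02  9.7930e+01] w 43.5 F [-0.9  0.3 -1.1]
605.9,-101.5 -> tool x 0.3 y 0.3 mm
```

```bash
python3 -m handwheel '[{"gripper":0,"travel":[-0.0004,-0.0004,0.02],"twist":0},{"gripper":0,"travel":[0,0,0.025],"twist":0},{"gripper":0,"travel":[0,0,0.013],"twist":0},{"gripper":0,"travel":[0,0,0.005],"twist":0},{"gripper":0,"travel":[0,0,0.002],"twist":0}]' >/dev/null
python3 -m handwheel '[{"gripper":0,"travel":[0,0,0.001],"twist":0},{"gripper":0,"travel":[0,0,0.001],"twist":0},{"gripper":0,"travel":[0,0,0],"twist":0},{"gripper":0,"travel":[0,0,0],"twist":0},{"gripper":0,"travel":[0,0,0],"twist":0}]'
python3 w.py 605.9,-101.5
```

```text
time_s: 44.98
ee_pos: [606.0, -101.5, 253.2]
ee_rot: [179.9, 0.1, 98.0]
force: [-1.8, -0.6, 5.2]
gripper_width: 43.4
t 45.0 pos [ 606.  -101.5  253.2] rot [1.799e+02 8.000e-02 9.803e+01] w 43.4 F [-1.8 -0.6  5.2]
605.9,-101.5 -> tool x 0.1 y -0.1 mm
```

Contact at the expected height and place. Release, rise, back off toward the tray side, then check.

```bash
python3 -m handwheel '[{"gripper":75,"travel":[0,0,0],"twist":0},{"gripper":75,"travel":[0,0,0],"twist":0},{"gripper":75,"travel":[0,0,0],"twist":0},{"gripper":75,"travel":[0,0,0],"twist":0},{"gripper":75,"travel":[0,0,0],"twist":0}]' >/dev/null
python3 -m handwheel '[{"gripper":75,"travel":[0,0,-0.015],"twist":0},{"gripper":75,"travel":[0,0,-0.035],"twist":0},{"gripper":75,"travel":[0,0,-0.04],"twist":0},{"gripper":75,"travel":[0,0,-0.03],"twist":0}]' >/dev/null
for i in 1 2; do python3 -m handwheel '[{"gripper":75,"travel":[-0.03,-0.015,0],"twist":0},{"gripper":75,"travel":[-0.03,-0.015,0],"twist":0},{"gripper":75,"travel":[-0.03,-0.015,0],"twist":0},{"gripper":75,"travel":[-0.03,-0.015,0],"twist":0}]' >/dev/null; done
python3 -m handwheel '[{"gripper":75,"travel":[0,0,0],"twist":0},{"gripper":75,"travel":[0,0,0],"twist":0},{"gripper":75,"travel":[0,0,0],"twist":0}]'
python3 - <<'E'
from fit import *
look(dict(dye_red=(589,28,6,None),dye_yellow=(597,-38,6,None),dye_blue=(606,-100,6,None),wax_tin=(454,292,6,None),black_tin=(646,56,6,None),beeswax=(663,-113,6,None)))
save("scene","end",(80,60,480,340),2)
E
```

```text
time_s: 46.65
ee_pos: [520.5, -355.4, 371.5]
ee_rot: [-180.0, -0.1, 98.0]
force: [-0.7, -0.1, -0.3]
gripper_width: 68.6
scene dye_red conf 0.70 [589.4  28.4] iou 0.93
scene dye_yellow conf 0.80 [599.7 -37.9] iou 0.92
scene dye_blue conf 0.68 [ 605.8 -100.6] iou 0.92
scene wax_tin conf 0.98 [453.  291.8] iou 0.95
scene black_tin conf 0.96 [644.6  56.6] iou 0.87
scene beeswax conf 0.87 [ 664.8 -115.8] iou 0.91
top dye_red not found
top dye_yellow conf 0.61 [596.9 -37.3] iou 0.94
top dye_blue conf 0.67 [ 605.1 -100.8] iou 0.94
top wax_tin conf 0.78 [453.8 294.2] iou 0.86
top black_tin conf 0.60 [647.3  55.2] iou 0.87
top beeswax conf 0.85 [ 661.8 -112.6] iou 0.78
top beeswax conf 0.46 [717. -97.] iou 0.05
```

View pics/end.png

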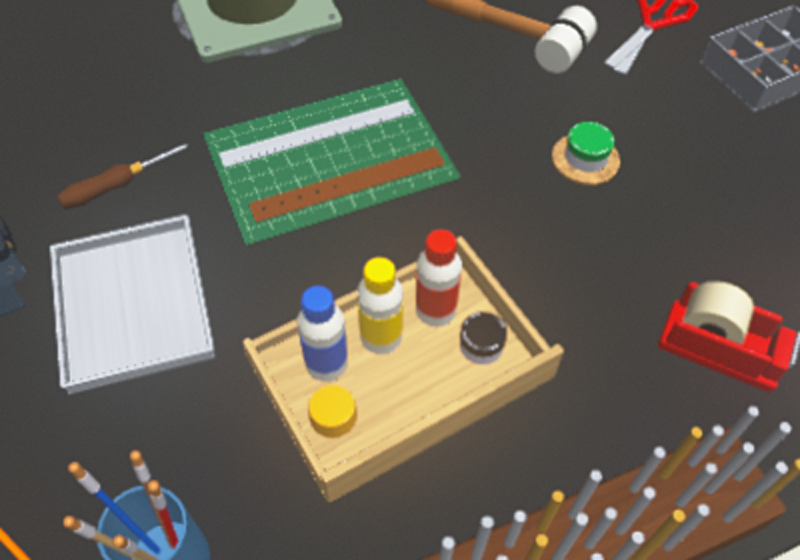

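Everything is in place: bottles upright in their original order (caps at px (318,300), (379,272), (440,245)), tin centred on the mat (587,150), and the tray empty.

```bash
python3 -c "
from workcell import env
print(env.job_done())"
```

```text
the job is handed in; nothing more can be done
None
```

I moved the three bottles upright into the steel tray, set the green tin on the cork mat, and put each bottle back in its own place. The job was handed in at about 47 s on the clock, with the gripper clear of everything.

What the last checks showed:
- **Bottles:** all three stand upright in their original order. Blue is within about 1 mm of where it started. Red is within about 1 mm in the scene camera, and the top camera's detector missed it in that last look. Yellow is within 1 mm in the top camera but reads about 3 mm off in the scene camera.
- **Green tin:** it is at about (453, 293), roughly 2 mm from the mat centre. There is 14 mm of room, so its whole base is on the mat.
- **Black tin and beeswax:** they read within about 1.5 mm of where they started, which is within measuring error.
- **Forces:** the wrist force stayed below 10 N in every reading.

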